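# Caliper a fired clay tube on the pottery bench

### The job

Stand the fired clay tube on the wooden base of the bench caliper, between the open jaws, then slide the caliper's moving jaw by its grip post, not by the jaw itself, until the tube is caught snug, with a light pressure you can feel, between the moving jaw and the fixed jaw. The moving jaw must stay square to the beam: press only lightly, as hard closing tilts it and can crack the tube. Finally let go and leave the tube standing, still held snug between the jaws, with everything else on the bench left where it is.

Things in the scene. Friction and masses are not known exactly. Their poses are not given: they have to be found in the camera images.
- tube: The hollow fired-clay tube to measure, open at both ends: 44 mm outside, 30 mm bore, 80 mm tall, about 0.15 kg. Starts standing on the table among other clay pieces. Origin: centre of its underside; z up its axis.
- gauge: Bench caliper, fixed. Wooden board 240 x 140 x 12 mm (the tube stands on its top, z = 12 mm); steel beam along x at y = -40 mm, top at z = 28. Origin: centre of the board's underside. +x: direction in which the moving jaw opens, away from the fixed jaw; +y: from beam to jaw tips. Jaw faces oppose each other from y = -20 to 48 mm; tube axis best at y = 15 (-10 to 43 will do).
- anvil: Fixed jaw: dark holder bar on the board (top 36 mm above the table) carrying a steel face plate 8 mm thick, 71 mm long, top 42 mm above the table, axes as the caliper's. Origin near x = -85 mm in the caliper's frame, 12 mm above the table. The plate's face looks to +x; it is locked 0 to 24 mm on the origin's +x side, differently each time and not measured. Touching tube: axis 22 mm from the face.
- jaw: Moving jaw: steel bar 14 mm thick, from 14 to 40 mm above the table, reaching 20 to 93 mm out (+y) from its origin, which is on its face plane, over the beam's centre line, at table level. Face looks to -x (tube axis 22 mm away when touching). Springs about the vertical at the origin, 20 N m/rad: 5 N on the face 55 mm out tilts it 0.014 rad (0.8 mm there). Axes as the caliper's when square.
- carriage (a joint): Slide of the carriage that carries the moving jaw, in m: 0 is nearest the fixed jaw (jaw face at x = -50 mm in the caliper's frame), growing along the caliper's +x as it opens, up to 0.09. It drags with about 4 N of friction plus 15 N per m/s and stays where it is left, holding up to 4 N on the tube; pushing the tube along the board (0.5 to 2 N) and pressing it add to the drag.
- post_top (a point): Top centre of the grip post: upright square steel post 16 x 16 mm, rigid on the carriage over the beam, to be pinched from above. Top 96 mm above the table, free down to the carriage's top at 41 mm. Sides along the caliper's x and y. It stands 25 mm on the +x side of the moving jaw's face plane.
- rod: Bystander: solid clay rod, 26 mm across, 70 mm tall, standing. Origin: centre of its underside.
- collar: Bystander: low wide clay collar, 56 mm across, 28 mm tall. Origin: centre of its underside.
- block: Bystander: clay block 40 x 40 x 55 mm. Origin: centre of its underside.
- modeller: Bystander: wooden modelling spatula 170 mm long, lying flat.
- brush: Bystander: wooden-handled brush 170 mm long, lying flat.
- bottle: Bystander: clear water bottle, 62 mm across, 190 mm tall. Origin: centre of its underside.
- bowl: Bystander: plastic bowl, 120 mm across, 50 mm tall. Origin: centre of its underside.
- glaze: Bystander: squat white jar, 70 mm across, 80 mm tall. Origin: centre of its underside.
Things that resemble listed ones, but are neither listed nor needed, are in the scene too. What is shaped like the tube but purple is not meant.

How it is judged:
On the way, in this order (a step that is already met when the one before it is completed fails the run):
1. the tube stands upright on the caliper's base board between the open jaws (z of tube in the frame of gauge between 0.009 and 0.0145 m and angle between tube's own z axis and vertical below 0.06 rad and y of tube in the frame of gauge between -0.012 and 0.045 m and x of tube in the frame of anvil above 0.0195 m and x of tube in the frame of jaw below -0.0195 m and contact force between the fingers and tube below 0.1 N), for 0.2 s.
2. the moving jaw presses the tube against the fixed jaw with at least 1 N, by the jaw and not by the fingers (all of step 1 and x of tube in the frame of anvil below 0.0475 m and x of tube in the frame of jaw above -0.0235 m and contact force between each of jaw, anvil and tube above 1 N), for 0.2 s.
At the end, for the whole second after the job is handed in: The tube stands upright (within 0.06 rad) and at rest on the base board, 28 to 85 mm from the beam's centre line, still snug: both jaws bear on it with over 0.3 N, its axis within 23.5 mm of the moving jaw's face; that jaw is square within 0.025 rad; the robot has let go (z of tube in the frame of gauge between 0.009 and 0.0145 m and angle between tube's own z axis and vertical below 0.06 rad and y of tube in the frame of gauge between -0.012 and 0.045 m and x of tube in the frame of anvil between 0.0195 and 0.0475 m and x of tube in the frame of jaw between -0.0235 and -0.0195 m and contact force between each of jaw, anvil and tube above 0.3 N and angle between the x axis of jaw and the x axis of gauge, either way round below 0.025 rad and linear speed of tube below 0.01 m/s and contact force between the fingers and anything else below 0.1 N); the robot touches nothing.
It fails at once if the moving jaw is tilted by more than 0.025 rad (1.4 degrees) (angle between the x axis of jaw and the x axis of gauge, either way round above 0.025 rad).
It fails at once if the moving jaw or the fixed jaw presses on the tube with more than 12 N (contact force between any of jaw, anvil and tube above 12 N).
It fails at once if the fingers push on the moving jaw itself (over 3 N) instead of the grip post (contact force between the fingers and jaw above 3 N).
It fails at once if the tube is tipped by more than 0.5 rad (angle between tube's own z axis and vertical above 0.5 rad).
It fails at once if another thing on the bench is moved by more than 20 mm (distance of any of rod, collar, block, modeller, brush, bottle, bowl, glaze from where it was at the start of the episode above 0.02 m).
It also fails if it takes over 72 s, if anything falls off the work surface, if the arm or the gripper's body presses on something with over 40 N, if the wrist force passes 120 N, or if a joint passes its speed limit or range.

### The arm

A 6-joint arm with a two-finger parallel gripper is mounted at the origin on the work surface. World frame = base frame: x ahead of the robot, y to its left, z up, the work surface at z = 0. Lengths are in m, angles in rad, forces in N, time in s.
With the tool pointing down it reaches from about 0.375 to 0.825 m from the base axis. Payload 5.5 kg.
Tool frame: the origin (TCP) lies midway between the tips of the shut fingers; the grasp point (between the pads) lies 19 mm behind it (arm.hold_point_z is the distance from the TCP to the grasp point, in m); z points along the fingers, y is the direction in which the jaws open and shut (so a half turn about z gives the same grasp; the last joint's range is limited). The gripper opens to 85 mm and grips with 20 to 120 N. Pads are 22 mm wide; open, the fingers measure 114 mm over their backs; the gripper's body (76 mm by 85 mm) begins 54 mm behind the grasp point. The pads swing forward as they close: fully open they stand 13 mm farther back than shut.
Start: joints at [1.23, 0.314, -0.047, 1.21, 0, 1.571], TCP at [0.201, 0.565, 0.231] pointing down, gripper open.
Joint ranges: [-2.67, 2.67], [-0.69, 1.73], [-1.03, 1.25], [-2.08, 2.16], [-1.42, 1.45], [-3.14, 3.14]. Speed limits (rad/s): [2.39, 2.39, 3.01, 3.14, 3.14, 3.14].

### API

Orientations are given as [roll, pitch, yaw] about the fixed x, y, z axes, in that order (R = Rz(yaw) Ry(pitch) Rx(roll)).
In Python, from rig import arm, grab_frame, ticket gives the robot as it stands.
- The arm moves only by the shell command python3 -m pendant 'ROWS'. ROWS is JSON, a list that holds one entry, the list of rows, each a list of 7 numbers: the shift along the world's x, y, z in cm, then the turn, a rotation vector about the world's x, y, z in degrees, then the finger opening in cm, from 0 to 8.54. In form: [[[x, y, z, wx, wy, wz, claw], ...]]. A call has 1 to 8 rows; each row shifts and turns the commanded pose from where the row before left it; what a row does not reach is not made up. A row lasts 1/10 s, in which the tool goes at most 50 mm and 8.59 degrees, less where a joint would pass 70% of its speed; a pose out of reach is approached as far as the arm can. A call with a gripper value outside its range is refused whole. The fingers move at their own pace and stop on an object; the grip force is fixed at half the most. Time passes only in rows, so rows that do not move let the fingers close. It gives the time, the measured TCP pose, the force and the opening at its end, in the units of the state.
- arm.state(): the state, without advancing time (a new reading comes with each control period).
- grab_frame(name): name is "side" or "top" or "wrist"; returns a dict with "pixels" (384x512x3 uint8, blue, green, red), "z_map" (384x512 float32, m along the optical axis (not along the pixel's ray), 0 where there is no reading), "fx", "fy", "cx", "cy" (pixels), "R" (3x3) and "t" (3): a world point X has camera coordinates R X + t. Camera axes: x right, y down, z forward; pixel columns grow to the right and rows downward; lengths in m; the calibration is good to about 2 mm. A picture is of the moment at which its call begins.
- ticket.sign_off(): hands the job in, once; it reports no verdict.
The state is a dict: "t": time; "joints": joint angles; "dq": joint speeds; "joint_torque": joint torques, N m; "eef_pos": TCP position; "ee_rot": TCP orientation; "wrist_force": force on the tool from outside, world axes, zero at the start; "wrist_torque": the same for the moment, N m; "grip_width": finger opening in m.
Only numpy, scipy, OpenCV 4.12 (cv2) and the standard library are available. Lean on these libraries where they do the work, as an engineer would, in place of code of your own. Each camera call takes 0.05 s, during which the arm holds its last target.

## Working session

There is one attempt and no reset: what is moved stays moved. The work goes in short steps, Python scripts to look and compute and a shell command to move; the robot and the scene stay as the last step left them, time stands still between calls to the robot, and variables do not carry over. Pictures are saved under pics/ and viewed, and the job is handed in when it is done.

```bash
ls; mkdir -p pics; cat > h.py <<'E'
import numpy as np, cv2, pickle
from rig import arm, grab_frame
def cap(name,tag):
    f=grab_frame(name); pickle.dump(f,open(f'pics/{tag}.pkl','wb')); cv2.imwrite(f'pics/{tag}.png',f['pixels']); return f
def load(tag): return pickle.load(open(f'pics/{tag}.pkl','rb'))
def world(f):
    z=f['z_map']; h,w=z.shape; u,v=np.meshgrid(np.arange(w),np.arange(h))
    c=np.stack([(u-f['cx'])/f['fx']*z,(v-f['cy'])/f['fy']*z,z],-1)
    P=(c-np.array(f['t']))@np.array(f['R']); P[z==0]=np.nan; return P
def proj(f,X):
    c=np.array(f['R'])@np.array(X)+np.array(f['t']); return f['fx']*c[0]/c[2]+f['cx'],f['fy']*c[1]/c[2]+f['cy']
E
python3 - <<'E'
from h import *
for n in('top','side'):
    f=cap(n,n+'0'); print(n,f['fx'],f['R'],f['t'])
print(arm.state())
E
```

```text
pics
top 432.14371507022906 [[-0.0060729  -0.99993538  0.00961011]
 [-0.97997111  0.00403817 -0.19909874]
 [ 0.19904707 -0.01062674 -0.97993231]] [0.05629907 0.61668683 1.16784526]
side 385.05809966288246 [[ 0.96154825 -0.27463244  0.00140601]
 [-0.14443499 -0.5100396  -0.84793758]
 [ 0.23358829  0.81512982 -0.53009422]] [-0.56820665  0.18310485  0.81594094]
{'t': 0.1, 'joints': array([ 1.23000471e+00,  3.14127559e-01, -4.79412665e-02,  1.21017551e+00,
       -1.87446787e-05,  1.57078007e+00]), 'dq': array([ 0.00062207, -0.00111868,  0.0017465 ,  0.00066996, -0.00050521,
        0.00154235]), 'joint_torque': array([-8.48506460e-06, -5.40766168e+01,  3.40541697e+01,  1.12283241e-02,
        2.32773596e-05,  1.00222414e-05]), 'eef_pos': array([0.20038293, 0.56503284, 0.23055398]), 'ee_rot': array([-3.14014465e+00,  1.87211158e-05,  2.80081733e+00]), 'wrist_force': array([ 0.10614184,  0.19763779, -1.09328055]), 'wrist_torque': array([-5.54589670e-02, -6.00952832e-05,  2.37868439e-02]), 'grip_width': 0.08563931294631104}
```

View pics/top0.png

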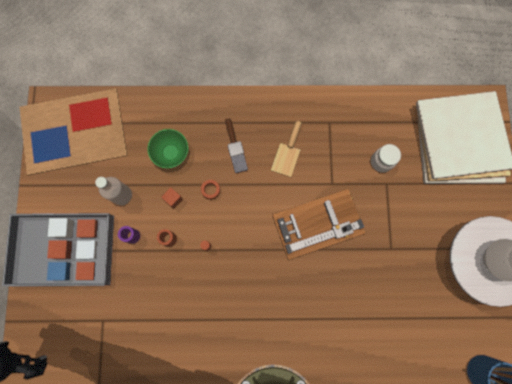

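View pics/side0.png

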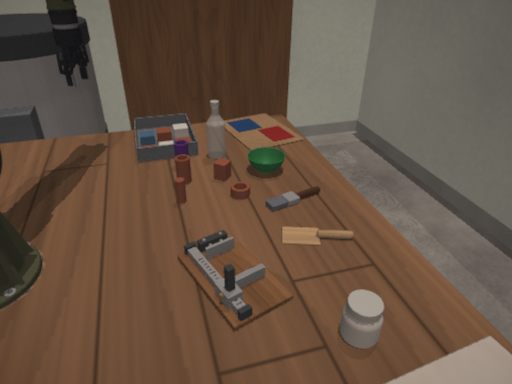

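```bash
python3 - <<'E'
from h import *
f=load('top0'); g=load('side0')
a=cv2.resize(f['pixels'][180:265,110:230],None,fx=5,fy=5,interpolation=cv2.INTER_CUBIC)
b=cv2.resize(f['pixels'][180:265,262:375],None,fx=6,fy=6,interpolation=cv2.INTER_CUBIC)
c=cv2.resize(g['pixels'][215:330,165:300],None,fx=5,fy=5,interpolation=cv2.INTER_CUBIC)
cv2.imwrite('pics/a.png',a);cv2.imwrite('pics/b.png',b);cv2.imwrite('pics/c.png',c)
P=world(f)
for n,(u,v) in dict(tube=(167,238),rod=(206,245),collar=(210,190),purple=(128,235),post=(347,228),table=(240,300),bottle=(107,184)).items():
    print(n,np.round(P[v-1:v+2,u-1:u+2].reshape(-1,3)[[0,4,8]],3).tolist())
np.set_printoptions(linewidth=200)
print((P[200:262:2,270:368:3,2]*1000).round(0))
E
```

```text
tube [[0.476, 0.304, -0.004], [0.473, 0.3, 0.004], [0.47, 0.298, -0.0]]
rod [[0.451, 0.183, 0.07], [0.448, 0.18, 0.068], [0.445, 0.177, 0.074]]
collar [[0.618, 0.18, 0.002], [0.614, 0.177, 0.003], [0.613, 0.175, -0.003]]
purple [[0.485, 0.415, 0.008], [0.483, 0.415, -0.001], [0.48, 0.411, -0.001]]
post [[0.493, -0.201, 0.097], [0.49, -0.205, 0.094], [0.487, -0.206, 0.1]]
table [[0.3, 0.091, -0.001], [0.297, 0.088, -0.001], [0.294, 0.085, 0.0]]
bottle [[0.599, 0.426, 0.185], [0.597, 0.425, 0.18], [0.598, 0.427, 0.165]]
[[-0.  2. -2. ...  1.  0. -1.]
 [ 2. -2. -3. ...  1. -0. -5.]
 [ 3. -1. -2. ... -3.  7. -2.]
 ...
 [-0.  0.  7. ... -5.  3. -4.]
 [ 2. -1. -7. ... -3. -3.  1.]
 [ 2. -2.  2. ... -4.  5.  2.]]
```

View pics/a.png

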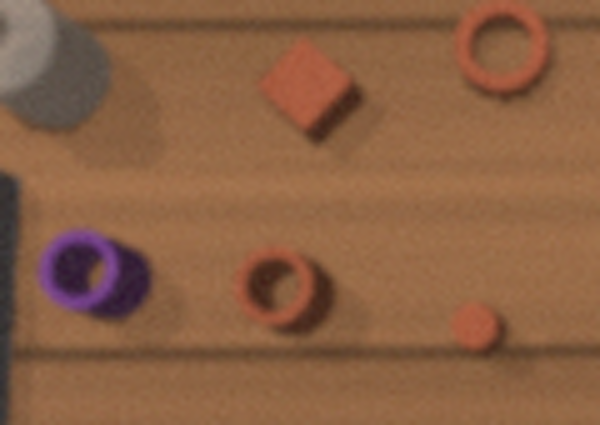

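View pics/b.png

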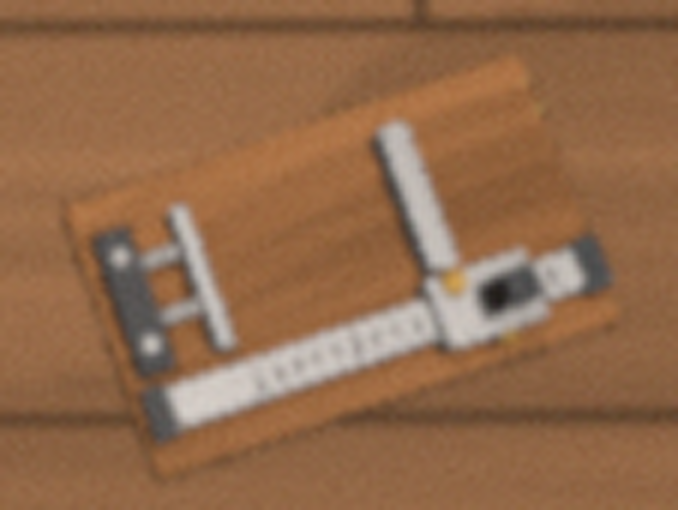

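View pics/c.png

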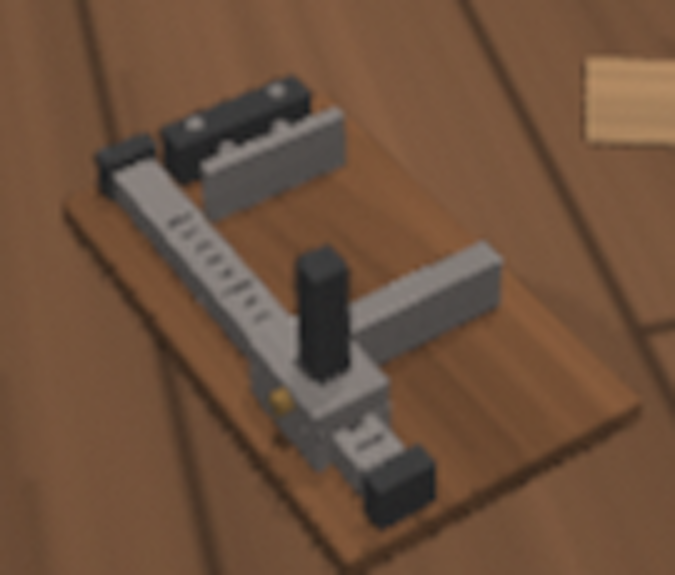

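The top crop shows the clay tube at full-frame px (165,238). The purple look-alike at (126,234) is ruled out by its colour, the collar at (210,189) is low and wide, and the rod at (205,245) is thin and solid. The caliper is at (318,225) with the post at about (345,238).

```bash
cat >> h.py <<'E'
def ray(f,uv,z):
    R=np.array(f['R']);t=np.array(f['t']); o=-R.T@t
    d=R.T@np.array([(uv[0]-f['cx'])/f['fx'],(uv[1]-f['cy'])/f['fy'],1]); s=(z-o[2])/d[2]; return o+s*d
E
python3 - <<'E'
from h import *
f=load('top0')
px=lambda p:(p[0]/6+262-.4,p[1]/6+180-.4)
cs=[(68,205),(518,58),(618,318),(160,478)]
C=np.array([ray(f,px(c),.012) for c in cs])[:,:2]
print(C.round(4)); ctr=C.mean(0)
print('sides',[np.linalg.norm(C[i]-C[(i+1)%4]).round(4) for i in range(4)])
ex=(C[1]-C[0]+C[2]-C[3]);ex/=np.linalg.norm(ex);yaw=np.arctan2(ex[1],ex[0]);print('gauge',ctr.round(4),np.degrees(yaw))
ey=np.array([-ex[1],ex[0]])
def g(P): d=P[:2]-ctr; return np.array([d@ex,d@ey]).round(4)
for n,p,z in[('plate face top end',(190,203),.042),('plate face low end',(237,343),.042),('jaw face tip',(376,137),.040),('jaw face root',(425,270),.04),('post top',(493,293),.096)]:
    P=ray(f,px(p),z);print(n,P.round(4),g(P))
# tube: fit ring by color
P=world(f);im=f['pixels'].astype(int)
for n,(u0,u1,v0,v1),z in[('tube',(150,185,222,255),.08),('rod',(195,216,235,256),.07)]:
    s=P[v0:v1,u0:u1]; m=(abs(s[...,2]-z)<.008)
    v,u=np.nonzero(m); (cu,cv),r=cv2.minEnclosingCircle(np.stack([u+u0,v+v0],1).astype(np.float32))
    print(n,m.sum(),cu,cv,r,ray(f,(cu,cv),z).round(4), np.nanmedian(s[m][:,2]), 'r mm',r/f['fx']*(f['z_map'][v0:v1,u0:u1][m].mean())*1000)
E
```

```text
[[ 0.5411 -0.0086]
 [ 0.6131 -0.2321]
 [ 0.4847 -0.2742]
 [ 0.4096 -0.0505]]
sides [np.float64(0.2348), np.float64(0.1351), np.float64(0.236), np.float64(0.138)]
gauge [ 0.5122 -0.1414] -71.7893623907102
plate face top end [ 0.5377 -0.0649  0.042 ] [-0.0646  0.0482]
plate face low end [ 0.4712 -0.0854  0.042 ] [-0.0659 -0.0214]
jaw face tip [ 0.5695 -0.1553  0.04  ] [0.0311 0.0501]
jaw face root [ 0.5055 -0.176   0.04  ] [ 0.0309 -0.0172]
post top [ 0.4888 -0.1954  0.096 ] [ 0.044  -0.0391]
tube 118 164.09375 237.0 8.15539264678955 [0.4695 0.2937 0.08  ] 0.0785780027038586 r mm 22.298306
rod 68 204.28048706054688 245.256103515625 4.622193336486816 [0.4472 0.1848 0.07  ] 0.06936398653863154 r mm 12.69787
```

```bash
python3 -m pendant '[[[3.3,-3.4,0,0,0,-6.5,8.5],[3.3,-3.4,0,0,0,-6.5,8.5],[3.3,-3.4,0,0,0,-6.5,8.5],[3.3,-3.4,0,0,0,-6.5,8.5],[3.3,-3.4,0,0,0,-6.5,8.5],[3.3,-3.4,0,0,0,-6.5,8.5],[3.3,-3.4,0,0,0,-6.5,8.5],[3.3,-3.4,0,0,0,-6.5,8.5]]]'; python3 - <<'E'
from h import *
f=cap('wrist','w1');cap('top','top1');s=arm.state();print(s['t'],s['eef_pos'],s['ee_rot'],s['joints'],s['wrist_force'],arm.hold_point_z)
P=world(f);m=abs(P[...,2]-.08)<.006;print(m.sum(),np.nanmedian(P[m],0))
E
```

```text
t: 0.9
eef_pos: [0.4654, 0.2918, 0.2311]
ee_rot: [-3.141, 0.0, 1.889]
wrist_force: [0.7, 0.5, 0.3]
grip_width: 0.0849
1.0 [0.46769649 0.28943358 0.23086298] [3.14131167e+00 1.98910401e-03 1.88466589e+00] [ 0.5553664   0.2197904  -0.1712088   1.18       -0.00199858  1.81229309] [-0.36852399  0.96084069  0.80910943] 0.0187
2552 [0.48158729 0.39291951 0.07917871]
```

View pics/w1.png

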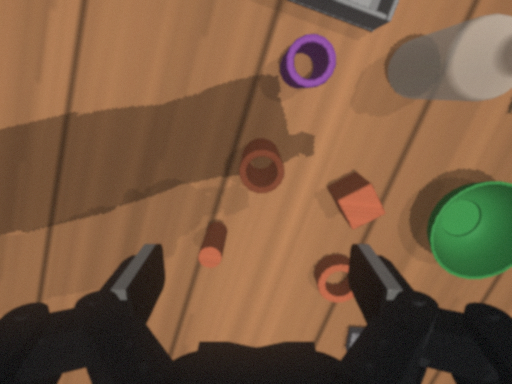

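The wrist view shows the clay tube at (262,172), the purple one at (310,62), the rod at (211,252) and the collar at (333,278). I'll check the tube position against this view.

```bash
python3 - <<'E'
from h import *
f=load('w1');print(f['pixels'].shape)
P=world(f)
s=P[130:200,235:290];m=abs(s[...,2]-.08)<.006;v,u=np.nonzero(m);print(m.sum(),u.min()+235,u.max()+235,v.min()+130,v.max()+130)
(c,r)=cv2.minEnclosingCircle(np.stack([u+235,v+130],1).astype(np.float32));print(c,r,ray(f,c,.08)); print('mean of points',s[m].mean(0),(s[m].max(0)+s[m].min(0))/2, np.ptp(s[m],0))
print(ray(f,(211,256),.07))
ft=load('top1');print('tcp in top',proj(ft,arm.state()['eef_pos']))
P=world(ft);s=P[222:255,150:185];m=abs(s[...,2]-.08)<.008;print(m.sum(),s[m].mean(0) if m.any() else 0)
E
```

```text
(384, 512, 3)
899 239 284 148 192
(261.5794982910156, 170.07740783691406) 22.78834342956543 [0.47012708 0.29653016 0.08      ]
mean of points [0.47046076 0.29601379 0.07897518] [0.4704886  0.29546589 0.07818991] [0.04305308 0.04305816 0.00787622]
[0.44966934 0.18790508 0.07      ]
tcp in top (np.float64(153.9132583116322), np.float64(232.61682405497822))
94 [0.46982624 0.29018764 0.07842753]
```

```bash
python3 -m pendant '[[[0.25,0.55,-3,0,0,0,8.5],[0,0,-4,0,0,0,8.5],[0,0,-4,0,0,0,8.5],[0,0,-4,0,0,0,8.5],[0,0,-2,0,0,0,8.5],[0,0,-1.3,0,0,0,8.5],[0,0,0,0,0,0,8.5],[0,0,0,0,0,0,8.5]]]'; python3 - <<'E'
from h import *
f=cap('wrist','w2');s=arm.state();print(s['t'],s['eef_pos'],s['ee_rot'],s['wrist_force'])
E
```

```text
t: 1.8
eef_pos: [0.4674, 0.2996, 0.0491]
ee_rot: [3.141, -0.0, 1.894]
wrist_force: [0.0, 0.4, 0.4]
grip_width: 0.085
1.85 [0.46789184 0.2998088  0.04962721] [ 3.13959700e+00 -5.50141923e-04  1.89362578e+00] [-0.10292029  1.0568915   0.34176812]
```

View pics/w2.png

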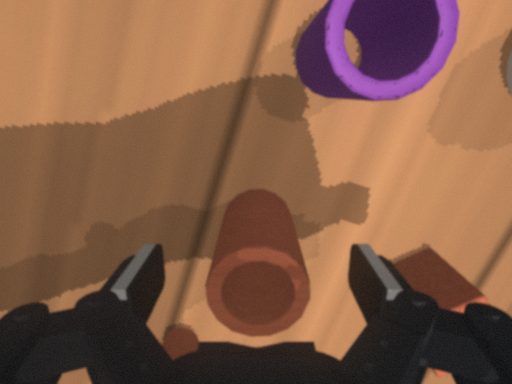

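```bash
python3 -m pendant '[[[0.25,-0.4,-0.1,0,0,-0.3,8.5],[0,0,0,0,0,0,8.5],[0,0,0,0,0,0,4.0],[0,0,0,0,0,0,4.0],[0,0,0,0,0,0,4.0],[0,0,0,0,0,0,4.0],[0,0,0,0,0,0,4.0]]]';python3 - <<'E'
from h import *
f=cap('wrist','w3');s=arm.state();print(s['t'],s['eef_pos'],s['ee_rot'],s['wrist_force'],s['grip_width'])
E
```

```text
t: 2.55
eef_pos: [0.4698, 0.2952, 0.0477]
ee_rot: [3.141, -0.0, 1.888]
wrist_force: [-0.3, -0.6, 4.9]
grip_width: 0.0419
2.6 [0.46974373 0.29517631 0.04767706] [ 3.14107355e+00 -1.61947518e-04  1.88805655e+00] [-1.09470093 -0.25503095  4.70067983] 0.04204250037768756
```

View pics/w3.png

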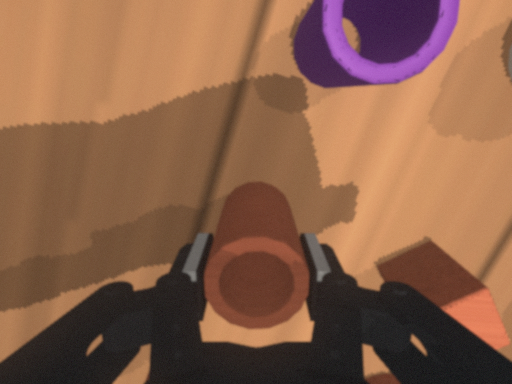

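```bash
python3 -m pendant '[[[0,0,0.5,0,0,0,3.5],[0,0,2.5,0,0,0,3.5],[0,0,4,0,0,0,3.5],[0,0,4,0,0,0,3.5],[0.5,-3.5,1,0,0,0,3.5],[0.5,-4.4,0,0,0,0,3.5],[0.5,-4.4,0,0,0,0,3.5],[0.5,-4.4,0,0,0,0,3.5]]]'
python3 -m pendant '[[[0.5,-4.4,0,0,0,0,3.5],[0.5,-4.4,0,0,0,0,3.5],[0.5,-4.4,0,0,0,0,3.5],[0.5,-4,0,0,0,0,3.5],[0.4,-3.5,0,0,0,0,3.5],[0.2,-2,0,0,0,0,3.5],[0,0,0,0,0,0,3.5],[0,0,0,0,0,0,3.5]]]'
python3 - <<'E'
from h import *
f=cap('wrist','w4');cap('side','s4');s=arm.state();print(s['t'],s['eef_pos'],s['ee_rot'],s['wrist_force'],s['grip_width'])
E
```

```text
t: 3.4
eef_pos: [0.4891, 0.1265, 0.1673]
ee_rot: [-3.141, 0.0, 1.889]
wrist_force: [1.0, 0.7, -2.2]
grip_width: 0.042
t: 4.2
eef_pos: [0.515, -0.099, 0.1669]
ee_rot: [-3.141, -0.001, 1.887]
wrist_force: [-0.2, 0.1, -0.9]
grip_width: 0.0418
4.3 [ 0.51514639 -0.09808071  0.16707573] [-3.14106686e+00 -7.59985651e-04  1.88886405e+00] [ 0.15186697 -0.33779429 -1.04040928] 0.04178759189321654
```

View pics/w4.png

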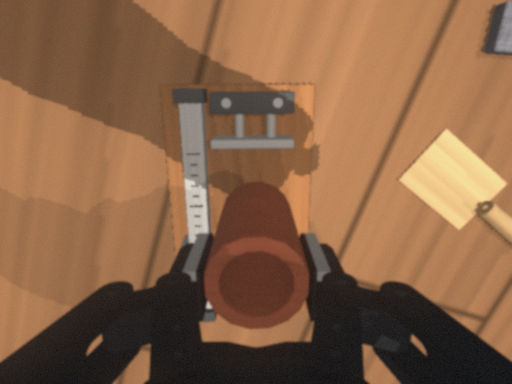

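View pics/s4.png

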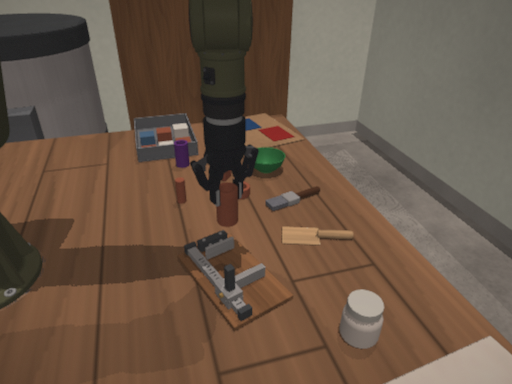

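The tube is held, and the caliper appears square to the gripper: the fixed plate is at rows 137–150, columns 211–294, and the beam is at columns 180–208. I'll measure the plate face in this view.

```bash
python3 - <<'E'
from h import *
f=load('w4');cv2.imwrite('pics/w4c.png',cv2.resize(f['pixels'][75:225,155:325],None,fx=4,fy=4,interpolation=cv2.INTER_CUBIC))
a=ray(f,(211,149.5),.042);b=ray(f,(294,149.5),.042);print(a,b,np.linalg.norm(a-b),np.degrees(np.arctan2(*(b-a)[[1,0]])))
c=ray(f,(164,84.5),.012);d=ray(f,(314.5,83.5),.012);print(c,d,np.linalg.norm(c-d),np.degrees(np.arctan2(*(d-c)[[1,0]])))
t=arm.state()['eef_pos'];n=np.array([np.sin(np.radians(18.2)),-np.cos(np.radians(18.2)),0]);y=np.array([np.cos(np.radians(18.2)),np.sin(np.radians(18.2)),0])
print('tcp from plate face x',(t-a)@n,(t-b)@n,'y along from a(-21ish)',(t-a)@y,'from mid board edge',(t-(c+d)/2)@y,(t-(c+d)/2)@n)
E
```

```text
[ 0.4707848  -0.08458168  0.042     ] [ 0.53773399 -0.06265665  0.042     ] 0.07044786392057122 18.13298046610112
[ 0.41273485 -0.0477489   0.012     ] [ 0.53977252 -0.00523351  0.012     ] 0.13396315286512694 18.5037267117033
tcp from plate face x 0.02667938002857885 0.026596976368700235 y along from a(-21ish) 0.037926057761010164 from mid board edge 0.014587081128353892 0.08015558558464088
```

View pics/w4c.png

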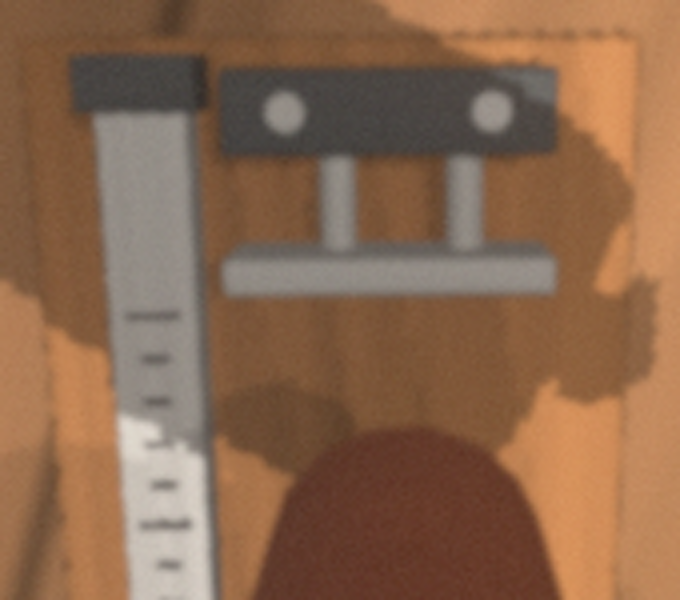

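```bash
python3 -m pendant '[[[0.1,-0.3,-2,0,0,0,3.5],[0,0,-3,0,0,0,3.5],[0,0,-3,0,0,0,3.5],[0,0,-1.7,0,0,0,3.5],[0,0,-0.6,0,0,0,3.5],[0,0,0,0,0,0,3.5],[0,0,0,0,0,0,3.5]]]'
python3 - <<'E'
from h import *
f=cap('wrist','w5');cap('side','s5');s=arm.state();print(s['t'],s['eef_pos'],s['ee_rot'],s['wrist_force'],s['grip_width'])
g=load('s5');cv2.imwrite('pics/s5c.png',cv2.resize(g['pixels'][160:330,140:320],None,fx=4,fy=3.5))
E
```

```text
t: 5.0
eef_pos: [0.5173, -0.1016, 0.0652]
ee_rot: [3.14, 0.001, 1.889]
wrist_force: [1.2, 0.2, -1.7]
grip_width: 0.042
5.1 [ 0.51767296 -0.10195408  0.0655901 ] [3.13961478e+00 1.05570425e-03 1.88842396e+00] [ 0.44994416 -0.23879813 -1.89919221] 0.041577871459583096
```

View pics/s5c.png

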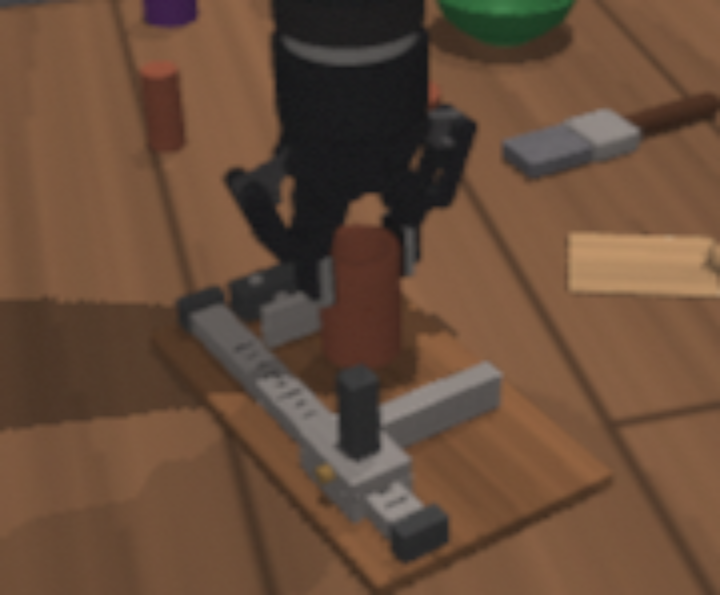

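View pics/w5.png

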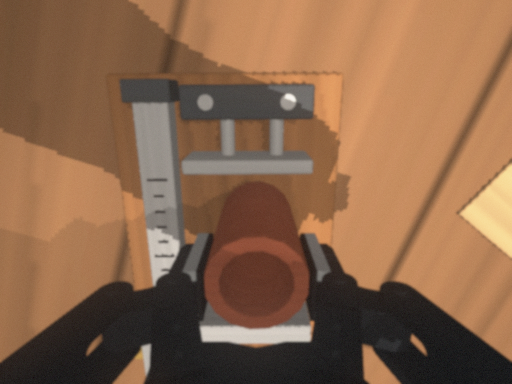

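The tube is clear between the jaws, a few mm above the board. Next I lower it in small steps until it touches.

```bash
python3 -m pendant '[[[0,0,-0.3,0,0,0,3.5],[0,0,-0.1,0,0,0,3.5],[0,0,0,0,0,0,3.5],[0,0,0,0,0,0,3.5]]]';python3 -m pendant '[[[0,0,-0.1,0,0,0,3.5],[0,0,0,0,0,0,3.5],[0,0,0,0,0,0,3.5]]]'
```

```text
t: 5.5
eef_pos: [0.5165, -0.1021, 0.0604]
ee_rot: [3.142, -0.0, 1.888]
wrist_force: [-0.1, 0.7, -1.4]
grip_width: 0.0421
t: 5.8
eef_pos: [0.5167, -0.1021, 0.0597]
ee_rot: [3.141, 0.0, 1.888]
wrist_force: [-1.8, -0.5, 4.3]
grip_width: 0.0422
```

```bash
python3 -m pendant '[[[0,0,0,0,0,0,6.5],[0,0,0,0,0,0,6.5],[0,0,0,0,0,0,6.5],[0,0,0,0,0,0,6.5],[0,0,1,0,0,0,6.5],[0,0,3,0,0,0,6.5],[0,0,4,0,0,0,6.5],[0,0,4,0,0,0,6.5]]]'
python3 - <<'E'
from h import *
f=cap('wrist','w6');cap('side','s6');s=arm.state();print(s['t'],s['eef_pos'],s['ee_rot'],s['wrist_force'],s['grip_width'])
g=load('s6');cv2.imwrite('pics/s6c.png',cv2.resize(g['pixels'][160:330,140:320],None,fx=4,fy=3.5))
E
```

```text
t: 6.6
eef_pos: [0.516, -0.1019, 0.181]
ee_rot: [-3.141, -0.0, 1.888]
wrist_force: [1.4, -0.2, -0.5]
grip_width: 0.065
6.7 [ 0.52034147 -0.10277743  0.18576156] [3.1328709  0.00492368 1.88794844] [ 0.59646208 -0.16100244 -0.00771139] 0.06514068396281082
```

View pics/s6c.png

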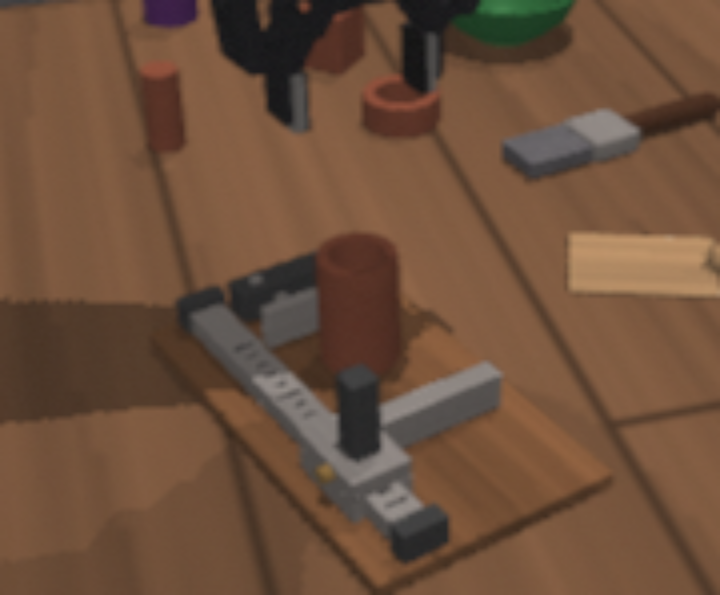

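View pics/w6.png

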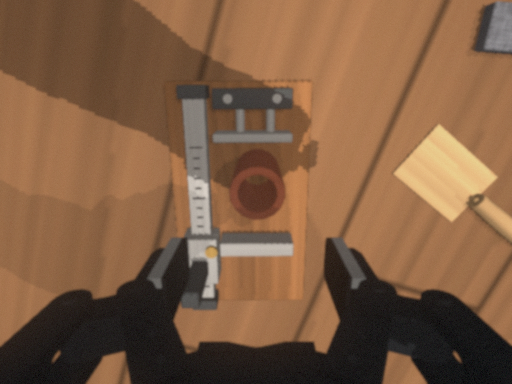

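The tube stands upright between the jaws at wrist px (258,190), touching neither. Now I locate the post top.

```bash
python3 - <<'E'
from h import *
f=load('top0');P=world(f);s=P[215:250,330:365];m=(s[...,2]>.085)&(s[...,2]<.11)
v,u=np.nonzero(m);print(m.sum(),u.min()+330,u.max()+330,v.min()+215,v.max()+215,s[m].mean(0));print(ray(f,(u.mean()+330,v.mean()+215),.096))
for t in('s6','side0'):
    f=load(t);P=world(f);m=(P[...,2]>.088)&(P[...,2]<.104)&(abs(P[...,0]-.4917)<.03)&(abs(P[...,1]+.207)<.03);v,u=np.nonzero(m);print(t,m.sum(),P[m].mean(0),(P[m].min(0)+P[m].max(0))/2,u.mean(),v.mean(),ray(f,(u.mean(),v.mean()),.096))
f=load('w6')
# tube top center and jaw face
print('jaw face',ray(f,(220,234),.04),ray(f,(293,234),.04)); print('plate',ray(f,(213,142.5),.042),ray(f,(293,142.5),.042))
P=world(f);m=(abs(P[...,2]-.092)<.006)&(abs(P[...,0]-.517)<.03)&(abs(P[...,1]+.102)<.03);print('tube',P[m].mean(0),(P[m].min(0)+P[m].max(0))/2,np.ptp(P[m],0))
E
```

```text
39 345 351 224 231 [ 0.4917011  -0.20699804  0.09485204]
[ 0.49158283 -0.20673739  0.096     ]
s6 80 [ 0.49093158 -0.21136686  0.09440588] [ 0.4911109  -0.20918653  0.09350029] 228.2875 268.0875 [ 0.49057743 -0.21305655  0.096     ]
side0 80 [ 0.49089422 -0.21133573  0.09442064] [ 0.49077906 -0.20938019  0.09297222] 228.2625 268.075 [ 0.49054092 -0.21301203  0.096     ]
jaw face [ 0.50153185 -0.16832178  0.04      ] [ 0.56925764 -0.14608648  0.04      ]
plate [ 0.47065137 -0.08403047  0.042     ] [ 0.53811604 -0.06185831  0.042     ]
tube [ 0.51730882 -0.10068583  0.09093867] [ 0.51754783 -0.10155746  0.08965226] [0.04298044 0.04310646 0.00728549]
```

```bash
python3 -m pendant '[[[-0.2,-1.0,0,0,0,-8,6.5],[-0.3,-1.5,0,0,0,-8,6.5],[-0.3,-1.5,0,0,0,-8,6.5],[-0.3,-1.5,0,0,0,-8,6.5],[-0.3,-1.5,0,0,0,-8,6.5],[-0.3,-1.5,0,0,0,-8,6.5],[-0.4,-1.5,0,0,0,-8,6.5],[-0.4,-0.6,0,0,0,-8,6.5]]]'
python3 -m pendant '[[[0,0,0,0,0,-8,6.5],[0,0,0,0,0,-8,6.5],[0,0,0,0,0,-7,6.5],[0,0,0,0,0,-3,6.5],[0,0,0,0,0,0,6.5],[0,0,0,0,0,0,6.5]]]'
python3 - <<'E'
from h import *
f=cap('wrist','w7');s=arm.state();print(s['t'],s['eef_pos'],s['ee_rot'],np.degrees(s['ee_rot'][2]),s['wrist_force'],s['grip_width'],s['joints'])
P=world(f);m=(abs(P[...,2]-.096)<.006)&(abs(P[...,0]-.4917)<.02)&(abs(P[...,1]+.208)<.02);v,u=np.nonzero(m);print('post',m.sum(),P[m].mean(0),(P[m].min(0)+P[m].max(0))/2,np.ptp(P[m],0),u.mean(),v.mean())
E
```

```text
t: 7.5
eef_pos: [0.4913, -0.2091, 0.1794]
ee_rot: [3.141, 0.0, 0.764]
wrist_force: [0.2, 0.8, -0.2]
grip_width: 0.065
t: 8.1
eef_pos: [0.4915, -0.208, 0.1794]
ee_rot: [-3.142, 0.0, 0.319]
wrist_force: [-0.1, -0.2, 0.1]
grip_width: 0.0648
8.15 [ 0.49147923 -0.2079639   0.17934604] [-3.14155950e+00  1.83831838e-05  3.18419609e-01] 18.244099725779968 [ 0.03084581  0.61740339 -0.24890095] 0.0649953011809931 [-4.00301043e-01  2.16884423e-01 -2.94836332e-01  1.05911124e+00
  1.28515842e-05  2.42287200e+00]
post 435 [ 0.49378409 -0.20845163  0.09488701] [ 0.49324306 -0.20870349  0.09361182] [0.01829739 0.01858059 0.00689758] 256.9563218390805 193.96781609195403
```

View pics/w7.png

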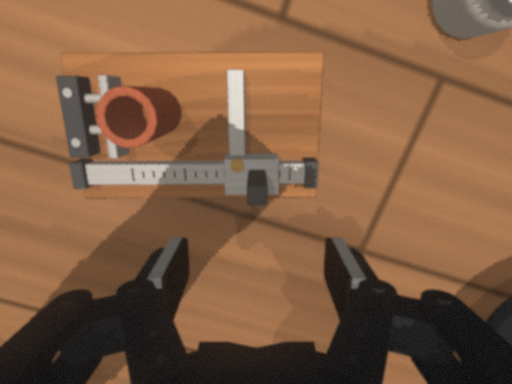

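The post top is at wrist px (257,194), measuring (0.493,-0.208), and the gripper is square to the caliper. I'm descending now.

```bash
python3 -m pendant '[[[0.1,0,-3,0,0,0,6.5],[0,0,-3,0,0,0,6.5],[0,0,-3,0,0,0,6.5],[0,0,-2,0,0,0,6.5],[0,0,-1,0,0,0,6.5],[0,0,0,0,0,0,6.5],[0,0,0,0,0,0,6.5]]]'
python3 - <<'E'
from h import *
f=cap('wrist','w8');s=arm.state();print(s['t'],s['eef_pos'],s['ee_rot'],np.degrees(s['ee_rot'][2]),s['wrist_force'],s['grip_width'])
f=cap('side','s8');cv2.imwrite('pics/s8c.png',cv2.resize(f['pixels'][160:330,140:320],None,fx=4,fy=3.5))
E
```

```text
t: 8.85
eef_pos: [0.4931, -0.2083, 0.0601]
ee_rot: [3.141, -0.001, 0.317]
wrist_force: [0.4, 0.2, 0.6]
grip_width: 0.0652
8.9 [ 0.49353106 -0.20842447  0.06049354] [ 3.14034633e+00 -1.43166304e-03  3.17442299e-01] 18.188103959568977 [ 0.47486751 -0.39760806 -0.18033688] 0.06526239823428402
```

View pics/w8.png

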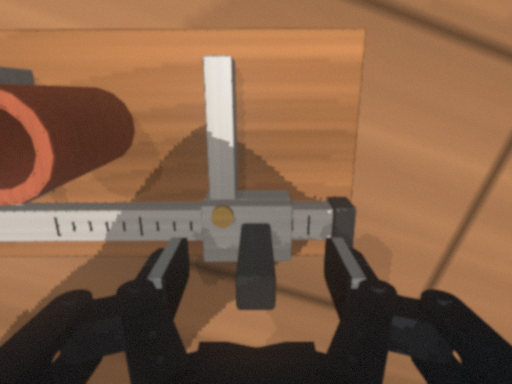

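View pics/s8c.png

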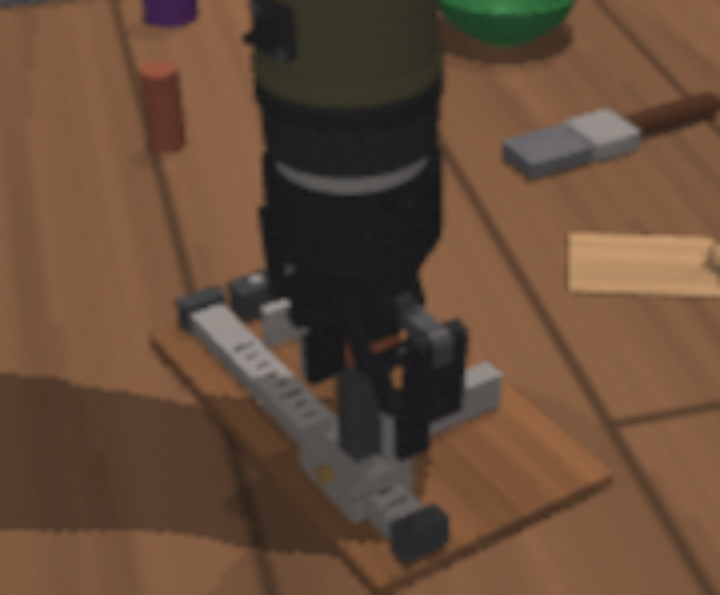

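The post is centred between the fingers (wrist columns 237–275 against pads at 186 and 328). Closing on it now.

```bash
python3 -m pendant '[[[0,0,0,0,0,0,1.0],[0,0,0,0,0,0,1.0],[0,0,0,0,0,0,1.0],[0,0,0,0,0,0,1.0],[0,0,0,0,0,0,1.0],[0,0,0,0,0,0,1.0],[0,0,0,0,0,0,1.0]]]'
python3 - <<'E'
from h import *
f=cap('wrist','w9');s=arm.state();print(s['t'],s['eef_pos'],s['ee_rot'],np.degrees(s['ee_rot'][2]),s['wrist_force'],s['grip_width'])
E
```

```text
t: 9.65
eef_pos: [0.4927, -0.208, 0.0598]
ee_rot: [3.141, -0.0, 0.317]
wrist_force: [-0.5, 1.5, 4.8]
grip_width: 0.0155
9.7 [ 0.49276348 -0.2080579   0.05978528] [ 3.14129369e+00 -4.70071859e-04  3.17353928e-01] 18.183040675349044 [-1.67210047  0.27325686  6.61902356] 0.01531407509496418
```

View pics/w9.png

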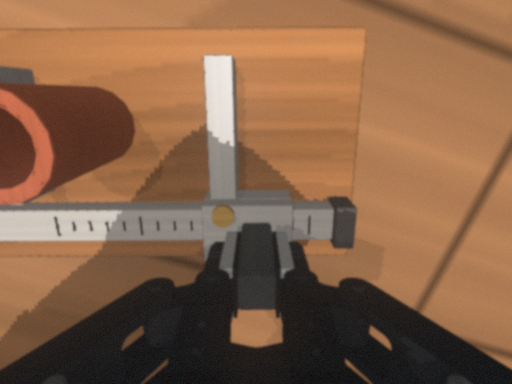

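```bash
python3 -m pendant '[[[-0.1,0.3,0,0,0,0,1.0],[-0.22,0.66,0,0,0,0,1.0],[-0.22,0.67,0,0,0,0,1.0],[-0.22,0.67,0,0,0,0,1.0],[-0.2,0.61,0,0,0,0,1.0],[-0.1,0.31,0,0,0,0,1.0],[0,0,0,0,0,0,1.0],[0,0,0,0,0,0,1.0]]]'
python3 - <<'E'
from h import *
f=cap('wrist','w10');s=arm.state();print(s['t'],s['eef_pos'],np.degrees(s['ee_rot'][2]),s['wrist_force'],s['wrist_torque'],s['grip_width'])
E
```

```text
t: 10.5
eef_pos: [0.482, -0.176, 0.0598]
ee_rot: [3.141, -0.0, 0.317]
wrist_force: [-1.3, -2.6, 6.9]
grip_width: 0.0151
10.55 [ 0.48205823 -0.17596488  0.05976144] 18.180550311554033 [-2.32524817 -1.68546524  6.74805363] [-0.40332185  0.39361202  0.09132513] 0.01536765673364305
```

View pics/w10.png

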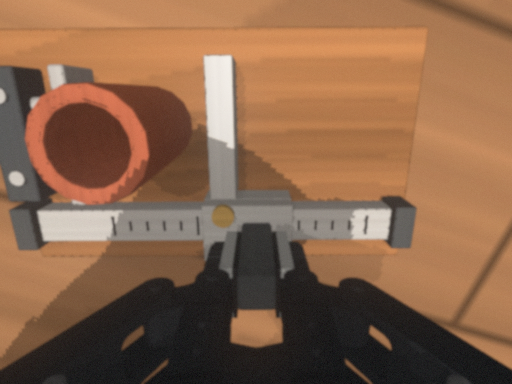

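```bash
python3 -m pendant '[[[-0.062,0.19,0,0,0,0,1.0],[-0.062,0.19,0,0,0,0,1.0],[-0.031,0.095,0,0,0,0,1.0]]]'
python3 -m pendant '[[[-0.031,0.095,0,0,0,0,1.0],[-0.031,0.095,0,0,0,0,1.0]]]'
python3 -m pendant '[[[0,0,0,0,0,0,1.0]]]'
python3 -m pendant '[[[0,0,0,0,0,0,1.0]]]'
python3 - <<'E'
from h import *
f=cap('wrist','w11');s=arm.state();print(s['t'],s['eef_pos'],np.degrees(s['ee_rot'][2]),s['wrist_force'],s['wrist_torque'],s['grip_width'])
E
```

```text
t: 10.85
eef_pos: [0.4807, -0.1718, 0.0598]
ee_rot: [3.14, 0.0, 0.317]
wrist_force: [-0.3, -4.4, 6.4]
grip_width: 0.0156
t: 11.05
eef_pos: [0.48, -0.17, 0.0598]
ee_rot: [3.14, 0.0, 0.317]
wrist_force: [-2.0, -4.7, 6.9]
grip_width: 0.0153
t: 11.15
eef_pos: [0.48, -0.1699, 0.0598]
ee_rot: [3.14, 0.0, 0.317]
wrist_force: [-1.4, -4.4, 5.5]
grip_width: 0.0152
t: 11.25
eef_pos: [0.48, -0.1698, 0.0597]
ee_rot: [3.14, 0.0, 0.317]
wrist_force: [-2.2, -4.7, 6.7]
grip_width: 0.0152
11.3 [ 0.4800045  -0.16986146  0.05977301] 18.156896205752368 [-1.55422881 -4.29559604  6.12660201] [-0.65230819  0.34968345  0.16081932] 0.01573346678020967
```

View pics/w11.png

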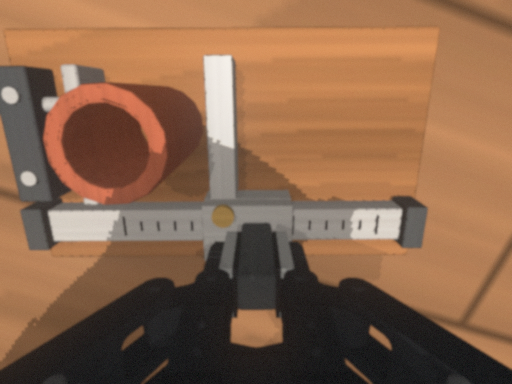

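```bash
for i in 1 ; do python3 -m pendant '[[[-0.031,0.095,0,0,0,0,1.0],[-0.031,0.095,0,0,0,0,1.0]]]'
python3 -m pendant '[[[-0.031,0.095,0,0,0,0,1.0]]]'
python3 -m pendant '[[[-0.031,0.095,0,0,0,0,1.0]]]'
python3 -m pendant '[[[-0.031,0.095,0,0,0,0,1.0]]]'; done
python3 - <<'E'
from h import *
f=cap('wrist','w12');s=arm.state();print(s['t'],s['eef_pos'],np.degrees(s['ee_rot'][2]),s['wrist_force'],s['wrist_torque'],s['grip_width'])
E
```

```text
t: 11.5
eef_pos: [0.4794, -0.1681, 0.0598]
ee_rot: [3.14, 0.0, 0.317]
wrist_force: [-1.7, -5.5, 6.1]
grip_width: 0.0153
t: 11.6
eef_pos: [0.4791, -0.1672, 0.0597]
ee_rot: [3.14, 0.0, 0.317]
wrist_force: [-1.7, -5.2, 6.7]
grip_width: 0.0155
t: 11.7
eef_pos: [0.4788, -0.1662, 0.0598]
ee_rot: [3.14, 0.0, 0.317]
wrist_force: [-1.8, -4.1, 6.6]
grip_width: 0.0152
t: 11.8
eef_pos: [0.4785, -0.1652, 0.0598]
ee_rot: [3.14, 0.0, 0.317]
wrist_force: [-1.4, -5.0, 6.3]
grip_width: 0.0153
11.85 [ 0.47838865 -0.16512045  0.05976556] 18.156708861692785 [-0.97211271 -5.49719674  6.12348087] [-0.70066886  0.3775985   0.06247272] 0.015136707778607367
```

View pics/w12.png

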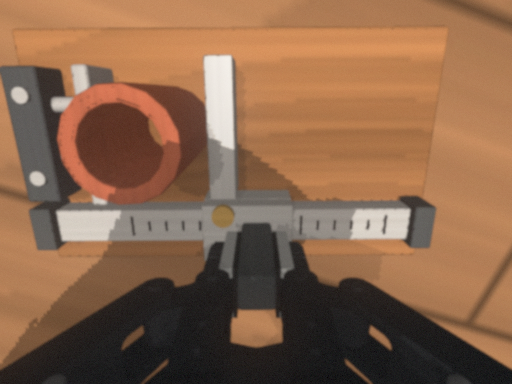

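```bash
python3 - <<'E'
from h import *
f=load('w12');cv2.imwrite('pics/w12c.png',cv2.resize(f['pixels'][50:210,50:250],None,fx=4,fy=3.6,interpolation=cv2.INTER_CUBIC))
ex=np.array([.312,-.95,0])
a=ray(f,(87,66.5),.042);b=ray(f,(205,57),.04);c=ray(f,(208.5,190),.04);print(a,b,c,(b-a)@ex,(c-a)@ex)
E
```

```text
[ 0.53601751 -0.06306779  0.042     ] [ 0.55746972 -0.11439185  0.04      ] [ 0.49449519 -0.13379117  0.04      ] 0.05545095393905276 0.05423225412754239
```

View pics/w12c.png

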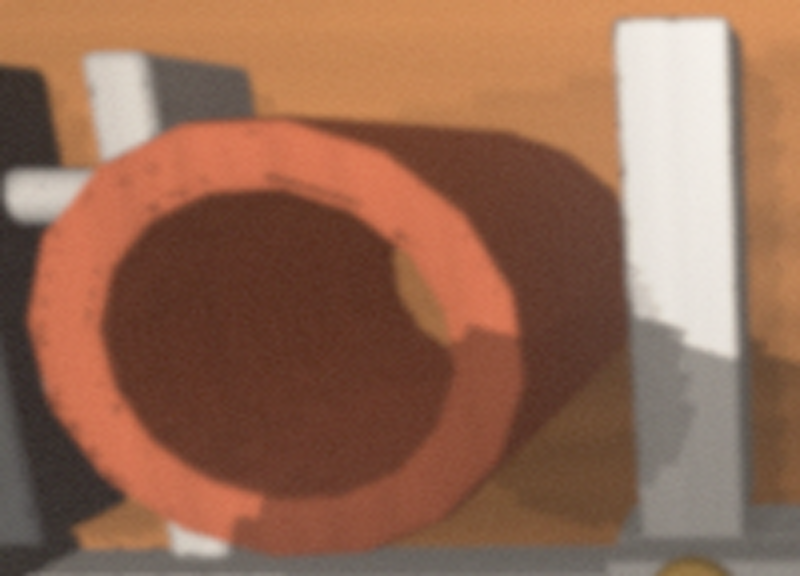

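Gap between faces is about 55 mm, so roughly 10 mm remain. The jaw is just reaching the tube.

```bash
python3 -m pendant '[[[-0.031,0.095,0,0,0,0,1.0],[-0.031,0.095,0,0,0,0,1.0]]]'
python3 -m pendant '[[[-0.031,0.095,0,0,0,0,1.0]]]'
python3 -m pendant '[[[-0.031,0.095,0,0,0,0,1.0]]]'
python3 -m pendant '[[[-0.031,0.095,0,0,0,0,1.0]]]'
python3 -m pendant '[[[-0.031,0.095,0,0,0,0,1.0]]]'
python3 - <<'E'
from h import *
f=cap('wrist','w13');s=arm.state();print(s['t'],s['eef_pos'],np.degrees(s['ee_rot'][2]),s['wrist_force'],s['wrist_torque'],s['grip_width'])
cv2.imwrite('pics/w13c.png',cv2.resize(f['pixels'][50:210,50:250],None,fx=4,fy=3.6,interpolation=cv2.INTER_CUBIC))
E
```

```text
t: 12.05
eef_pos: [0.4779, -0.1636, 0.0598]
ee_rot: [3.139, 0.0, 0.317]
wrist_force: [-1.7, -6.0, 6.3]
grip_width: 0.0158
t: 12.15
eef_pos: [0.4776, -0.1627, 0.0598]
ee_rot: [3.139, 0.0, 0.317]
wrist_force: [-0.8, -6.4, 6.7]
grip_width: 0.0155
t: 12.25
eef_pos: [0.4773, -0.1618, 0.0598]
ee_rot: [3.139, 0.0, 0.317]
wrist_force: [-2.1, -5.6, 5.2]
grip_width: 0.0149
t: 12.35
eef_pos: [0.477, -0.1608, 0.0598]
ee_rot: [3.139, 0.0, 0.317]
wrist_force: [-1.7, -7.4, 5.6]
grip_width: 0.0154
t: 12.45
eef_pos: [0.4766, -0.1599, 0.0598]
ee_rot: [3.139, 0.0, 0.317]
wrist_force: [-1.9, -6.5, 5.6]
grip_width: 0.0154
12.5 [ 0.47657687 -0.15968005  0.05976181] 18.149070086718844 [-1.38597704 -5.24744274  6.17061743] [-0.91296875  0.37113693  0.10949057] 0.015496156112877428
```

View pics/w13c.png

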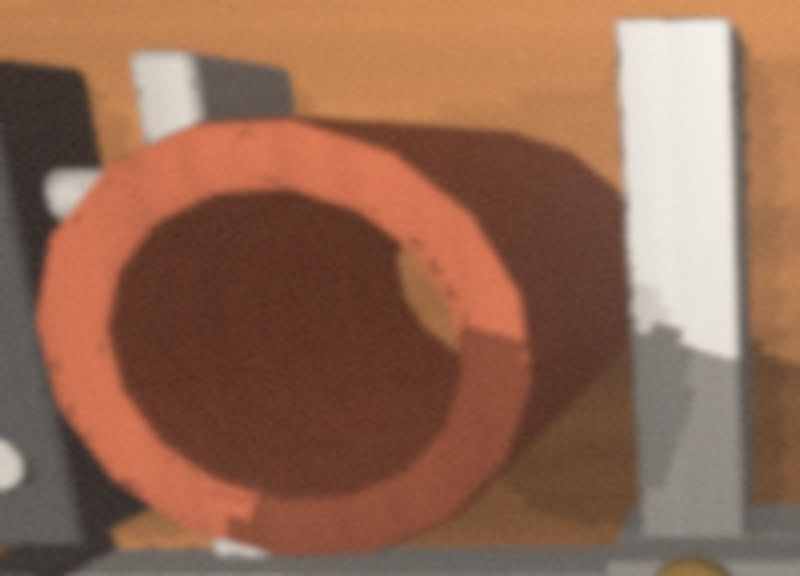

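```bash
python3 - <<'E'
from h import *
f=load('w13')
ex=np.array([.312,-.95,0])
a=ray(f,(98.7,65.5),.042);b=ray(f,(205,57),.04);c=ray(f,(208.5,190),.04);print((b-a)@ex,(c-a)@ex)
E
python3 -m pendant '[[[-0.031,0.095,0,0,0,0,1.0]]]'
python3 -m pendant '[[[-0.031,0.095,0,0,0,0,1.0]]]'
python3 -m pendant '[[[-0.016,0.048,0,0,0,0,1.0]]]'
```

```text
0.04986653928291585 0.0486370367564584
t: 12.6
eef_pos: [0.4763, -0.1589, 0.0598]
ee_rot: [3.139, 0.0, 0.317]
wrist_force: [-1.4, -5.7, 4.9]
grip_width: 0.0154
t: 12.7
eef_pos: [0.476, -0.158, 0.0598]
ee_rot: [3.139, 0.0, 0.317]
wrist_force: [-1.7, -5.9, 6.3]
grip_width: 0.0154
t: 12.8
eef_pos: [0.4758, -0.1574, 0.0598]
ee_rot: [3.139, 0.0, 0.317]
wrist_force: [-1.3, -6.9, 6.5]
grip_width: 0.0152
```

```bash
python3 -m pendant '[[[-0.01,0.03,0,0,0,0,1.0],[-0.01,0.03,0,0,0,0,1.0]]]'
python3 -m pendant '[[[-0.01,0.03,0,0,0,0,1.0]]]'
python3 -m pendant '[[[-0.01,0.03,0,0,0,0,1.0]]]'
python3 -m pendant '[[[-0.01,0.03,0,0,0,0,1.0]]]'
python3 - <<'E'
from h import *
f=cap('wrist','w14');s=arm.state();print(s['t'],s['eef_pos'],np.degrees(s['ee_rot'][2]),s['wrist_force'],s['wrist_torque'],s['grip_width'])
cv2.imwrite('pics/w14c.png',cv2.resize(f['pixels'][50:210,50:250],None,fx=4,fy=3.6,interpolation=cv2.INTER_CUBIC))
E
```

```text
t: 13.0
eef_pos: [0.4757, -0.1569, 0.0598]
ee_rot: [3.139, 0.0, 0.317]
wrist_force: [-0.8, -6.8, 6.6]
grip_width: 0.0152
t: 13.1
eef_pos: [0.4756, -0.1566, 0.0598]
ee_rot: [3.139, 0.0, 0.317]
wrist_force: [-1.9, -6.0, 6.0]
grip_width: 0.0153
t: 13.2
eef_pos: [0.4755, -0.1563, 0.0598]
ee_rot: [3.139, 0.0, 0.317]
wrist_force: [-1.2, -6.8, 5.9]
grip_width: 0.0154
t: 13.3
eef_pos: [0.4753, -0.156, 0.0598]
ee_rot: [3.139, 0.0, 0.317]
wrist_force: [-1.3, -5.3, 6.9]
grip_width: 0.015
13.35 [ 0.47535576 -0.15594259  0.0597762 ] 18.144324732215036 [-2.05846145 -5.41075791  6.70580179] [-0.94210642  0.27458746  0.11897426] 0.01502535436743501
```

View pics/w14c.png

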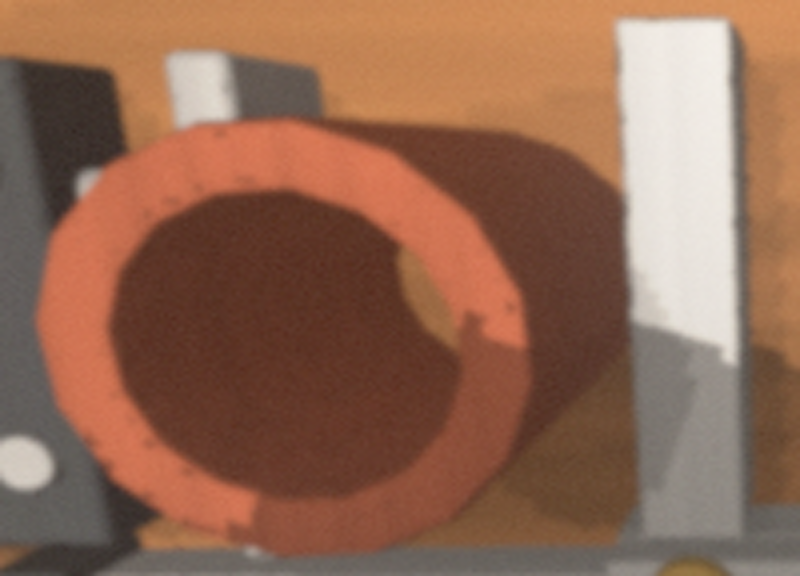

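```bash
for k in 1; do python3 -m pendant '[[[-0.01,0.03,0,0,0,0,1.0]]]'
python3 -m pendant '[[[-0.01,0.03,0,0,0,0,1.0]]]'
python3 -m pendant '[[[-0.01,0.03,0,0,0,0,1.0]]]'; done | grep -E 'eef|force'
```

```text
eef_pos: [0.4753, -0.1557, 0.0598]
wrist_force: [-0.4, -6.4, 5.7]
eef_pos: [0.4752, -0.1554, 0.0598]
wrist_force: [-1.7, -6.3, 5.5]
eef_pos: [0.4751, -0.1553, 0.0598]
wrist_force: [-0.9, -7.7, 5.8]
```

```bash
for k in 1; do python3 -m pendant '[[[-0.01,0.03,0,0,0,0,1.0]]]'
python3 -m pendant '[[[-0.01,0.03,0,0,0,0,1.0]]]'; done | grep -E 'eef|force'
```

```text
eef_pos: [0.4751, -0.1551, 0.0598]
wrist_force: [-1.2, -7.1, 4.9]
eef_pos: [0.475, -0.155, 0.0598]
wrist_force: [-0.8, -8.8, 5.3]
```

The TCP is now lagging the command and the force is rising, so the tube has reached the plate. I'll hold and read.

```bash
for k in 1; do python3 -m pendant '[[[0,0,0,0,0,0,1.0]]]'
python3 -m pendant '[[[0,0,0,0,0,0,1.0]]]'; python3 -m pendant '[[[0,0,0,0,0,0,1.0]]]'; done | grep -E 'eef|force'
python3 - <<'E'
from h import *
f=cap('wrist','w15');cv2.imwrite('pics/w15c.png',cv2.resize(f['pixels'][50:210,50:250],None,fx=4,fy=3.6,interpolation=cv2.INTER_CUBIC))
E
```

```text
eef_pos: [0.475, -0.155, 0.0598]
wrist_force: [-0.8, -7.0, 5.2]
eef_pos: [0.475, -0.155, 0.0597]
wrist_force: [-1.9, -8.2, 5.2]
eef_pos: [0.475, -0.155, 0.0598]
wrist_force: [-0.3, -7.9, 4.7]
```

View pics/w15c.png

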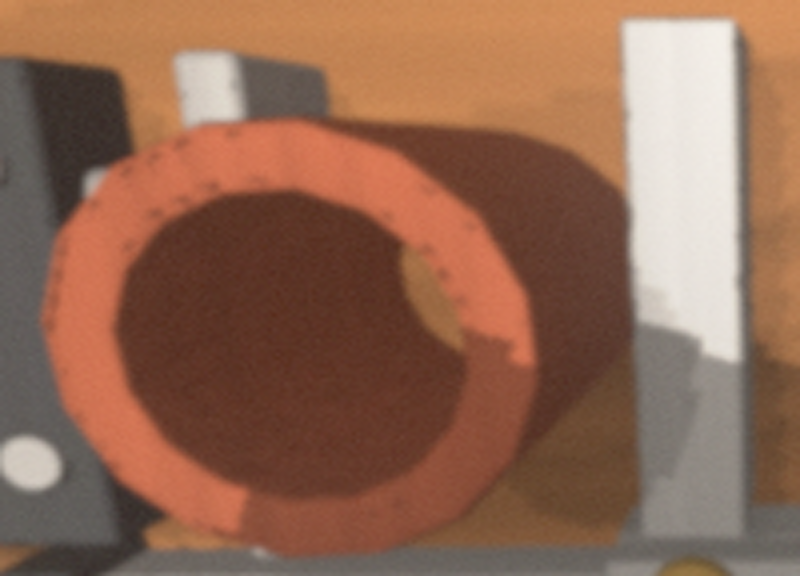

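Only the jaw tip has shifted, by about 1.5 px, which puts the tilt near 0.008 rad. With about 7 N on the post and 4 N of drag, that leaves roughly 3 N on the tube. I'll ease the arm's push off before opening.

```bash
for k in 1; do python3 -m pendant '[[[0.01,-0.03,0,0,0,0,1.0],[0,0,0,0,0,0,1.0]]]'
python3 -m pendant '[[[0.01,-0.03,0,0,0,0,1.0],[0,0,0,0,0,0,1.0]]]'; done | grep -E 'eef|force'; python3 -c "
from rig import arm;print(arm.state()['eef_pos'])"
```

```text
eef_pos: [0.475, -0.155, 0.0598]
wrist_force: [-0.9, -6.2, 6.2]
eef_pos: [0.475, -0.155, 0.0598]
wrist_force: [-0.8, -4.8, 6.6]
[ 0.4749815  -0.15498354  0.05975771]
```

```bash
for k in 1; do python3 -m pendant '[[[0.01,-0.03,0,0,0,0,1.0],[0,0,0,0,0,0,1.0]]]'
python3 -m pendant '[[[0.007,-0.02,0,0,0,0,1.0],[0,0,0,0,0,0,1.0]]]'; done | grep -E 'eef|force'; python3 -c "
from rig import arm;print(arm.state()['eef_pos'])"
```

```text
eef_pos: [0.475, -0.155, 0.0598]
wrist_force: [-1.6, -4.1, 6.3]
eef_pos: [0.475, -0.155, 0.0597]
wrist_force: [-2.3, -3.5, 7.0]
[ 0.47501624 -0.15498237  0.05974494]
```

```bash
python3 -m pendant '[[[0,0,0,0,0,0,1.7],[0,0,0,0,0,0,2.2],[0,0,0,0,0,0,3],[0,0,0,0,0,0,4.5],[0,0,0,0,0,0,4.5],[0,0,0,0,0,0,4.5]]]'
python3 - <<'E'
from h import *
f=cap('wrist','w16');cv2.imwrite('pics/w16c.png',cv2.resize(f['pixels'],None,fx=1.5,fy=1.5))
s=arm.state();print(s['eef_pos'],s['wrist_force'],s['grip_width'])
E
```

```text
t: 15.6
eef_pos: [0.4749, -0.1543, 0.0592]
ee_rot: [-3.141, 0.0, 0.317]
wrist_force: [-0.8, -0.2, -0.3]
grip_width: 0.0451
[ 0.47493554 -0.15434333  0.05925984] [-0.50670875 -0.19528486 -0.26994435] 0.045018303605136235
```

View pics/w16c.png

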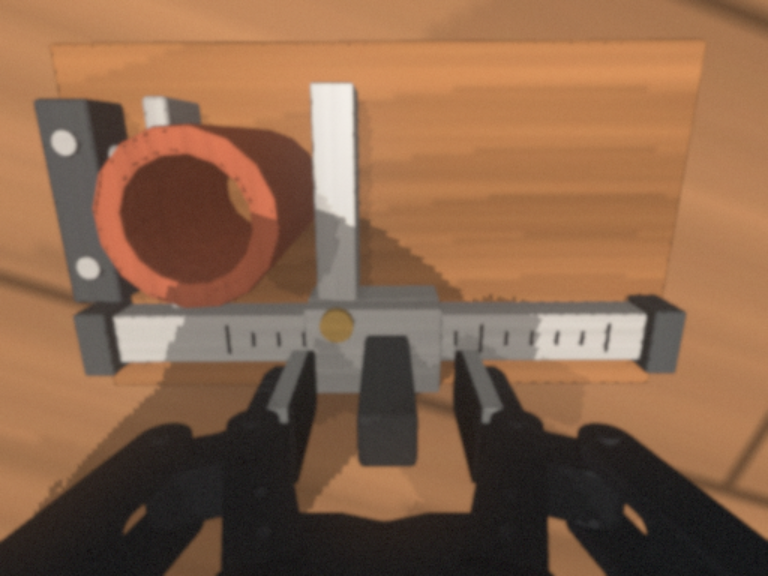

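```bash
python3 -m pendant '[[[0,0,1,0,0,0,4.5],[0,0,3,0,0,0,4.5],[0,0,4,0,0,0,4.5],[0,0,4,0,0,0,4.5],[0,0,1,0,0,0,4.5],[0,0,0,0,0,0,4.5],[0,0,0,0,0,0,4.5],[0,0,0,0,0,0,4.5]]]'
python3 - <<'E'
from h import *
f=cap('wrist','w17');cv2.imwrite('pics/w17c.png',cv2.resize(f['pixels'][60:220,60:330],None,fx=2.9,fy=2.9,interpolation=cv2.INTER_CUBIC))
f=cap('side','s17');cv2.imwrite('pics/s17c.png',cv2.resize(f['pixels'][160:330,140:320],None,fx=4,fy=3.5))
s=arm.state();print(s['t'],s['eef_pos'],s['wrist_force'],s['grip_width'])
E
```

```text
t: 16.45
eef_pos: [0.4738, -0.154, 0.1877]
ee_rot: [-3.14, 0.002, 0.317]
wrist_force: [-0.4, -0.4, 0.1]
grip_width: 0.0452
16.55 [ 0.47388826 -0.15409982  0.1877553 ] [ 0.04619106 -0.16210753 -0.19723936] 0.044838052022111496
```

View pics/w17c.png

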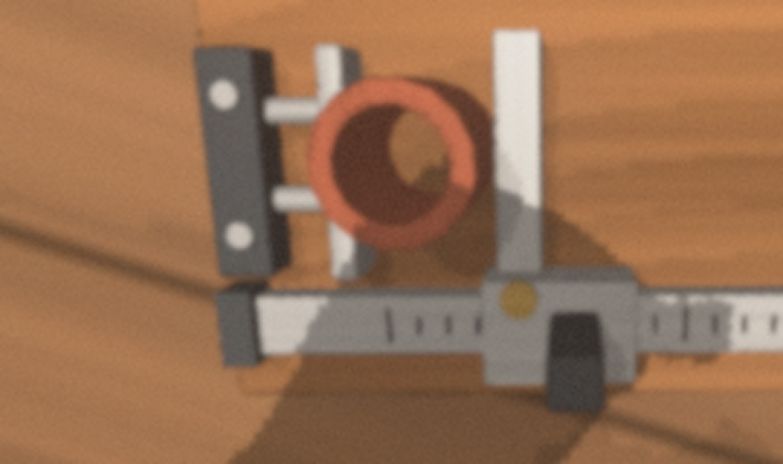

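View pics/s17c.png

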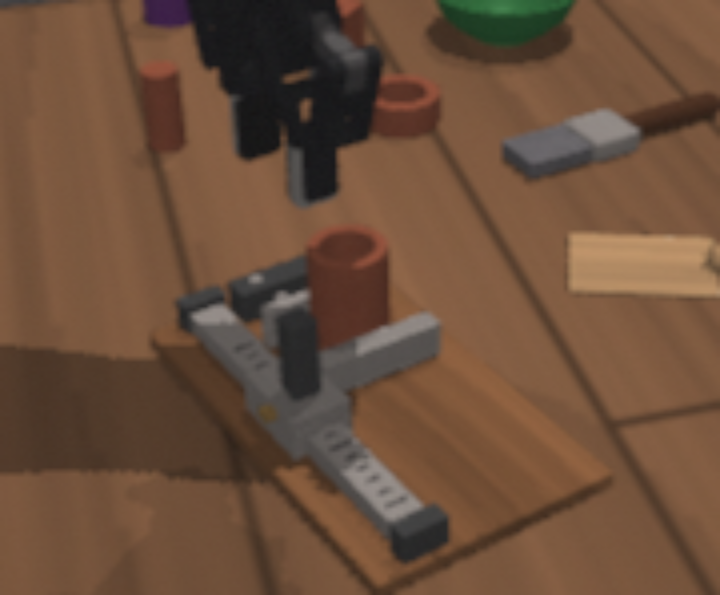

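Released, tube standing between the jaws. I'll check that the spring tilt (the preload) survived by comparing the jaw edge angle before contact, while pressed and after release.

```bash
python3 - <<'E'
from h import *
def edge(f,rows,c0,c1,sign):
    g=cv2.GaussianBlur(cv2.cvtColor(f['pixels'],cv2.COLOR_BGR2HSV)[...,1].astype(np.float32),(0,0),1) # saturation
    pts=[]
    for r in rows:
        d=sign*np.diff(g[r,c0:c1]); k=int(d.argmax())
        if 0<k<len(d)-1: k=k+.5*(d[k-1]-d[k+1])/(d[k-1]-2*d[k]+d[k+1])
        pts.append((c0+k+.5,r))
    return np.array(pts)
for t in('w11','w12','w13','w14','w15','w16'):
    f=load(t)
    out=[]
    for rows,c0,c1,s in((range(62,180,3),225,245,1),):
        p=edge(f,rows,c0,c1,s)
        W=np.array([ray(f,q,.04) for q in p]); 
        c=np.polyfit(p[:,1],p[:,0],1); res=p[:,0]-np.polyval(c,p[:,1]);k=abs(res)<1
        W=W[k];d=np.linalg.svd(W[:,:2]-W[:,:2].mean(0))[2][0]; 
        if d[0]<0:d=-d
        out.append((len(W),np.degrees(np.arctan2(d[1],d[0]))))
    print(t,out)
E
```

```text
w11 [(40, np.float64(18.93205286001528))]
w12 [(40, np.float64(18.908956195455435))]
w13 [(40, np.float64(18.628213573280238))]
w14 [(40, np.float64(18.66593838198208))]
w15 [(40, np.float64(18.3002233871253))]
w16 [(40, np.float64(18.347451046665398))]
```

Edge angles were 18.92° free, 18.30° pressed and 18.35° released. That leaves about 0.010 rad of spring tilt, or roughly 3.6 N still on the tube. Finally I'll check upright, seated height and the bystanders.

```bash
python3 -m pendant '[[[0,0,0,0,0,0,4.5],[0,0,0,0,0,0,4.5],[0,0,0,0,0,0,4.5],[0,0,0,0,0,0,4.5]]]' | head -2
python3 - <<'E'
from h import *
a=load('s6');b=cap('side','s18');f=cap('wrist','w18');t=cap('top','top18')
P=world(f);m=(abs(P[...,2]-.09)<.007)&(np.hypot(P[...,0]-.52,P[...,1]+.087)<.04);print('tube rim',m.sum(),P[m].mean(0),(P[m].min(0)+P[m].max(0))/2)
A=np.c_[P[m][:,:2],np.ones(m.sum())];print('rim tilt',np.linalg.lstsq(A,P[m][:,2],rcond=None)[0])
d=cv2.absdiff(load('side0')['pixels'],b['pixels']).max(2);cv2.imwrite('pics/d.png',np.hstack([d[80:384:1]]).clip(0,85)*3)
E
```

```text
t: 16.95
eef_pos: [0.4749, -0.1544, 0.1892]
tube rim 1598 [ 0.5153956  -0.0931958   0.09062462] [ 0.51485907 -0.09338758  0.08850841]
rim tilt [ 0.00264772 -0.00734288  0.08857567]
```

View pics/d.png

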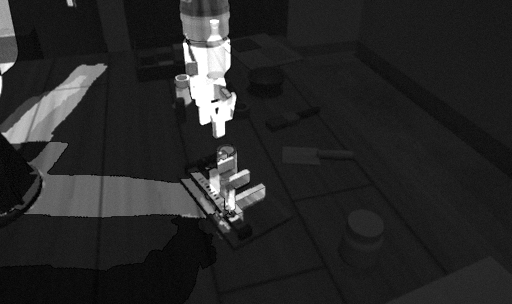

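View pics/top18.png

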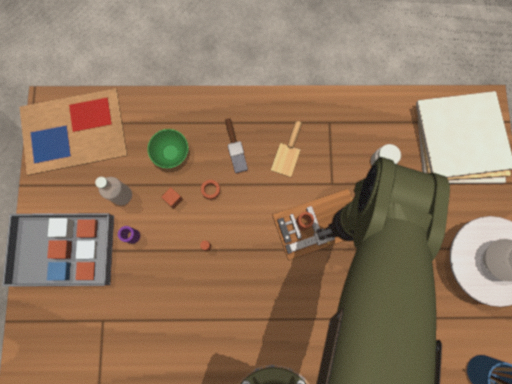

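The tube is upright (rim tilt under 0.01) and seated. Every bystander visible in the top view, such as rod (205,245), collar (210,189), block (173,199) and bottle (107,184), is where it started, and the gripper is clear. Handing in.

```bash
python3 -c "
from rig import ticket,arm
print(arm.state()['wrist_force']);print(ticket.sign_off())"
```

```text
[-0.35471266  0.38360648  1.66013135]
the job is handed in; nothing more can be done
None
```

The clay tube is standing on the caliper's base board, held snug between the two jaws. The gripper has let go and is well above everything. I set the tube down between the open jaws, pinched the grip post, and closed the carriage in small steps until the force showed the tube against the fixed jaw. I then eased the arm's push before opening the fingers. The job was handed in at about 17 s; sign-off gives no verdict.

Last checks:
- **Grip on the tube:** after release the moving jaw's edge was still turned about 0.010 rad from its free angle. That is inside the 0.025 limit and means roughly 3.6 N on the tube. I had no direct reading of the force on the fixed jaw.
- **Tube:** it is upright (rim slope under 0.01). The rim read about 1.5 mm below the expected 92 mm, which is within camera error.
- **Other things on the bench:** in the final pictures everything I could compare is where it started. The arm partly hid the white jar from above, but it looked unmoved from the side.
- **Disagreement:** while the jaws were still open, my estimates of the gap ranged from 90 to 99 mm. The 90 mm one came from a picture taken while the arm was still settling, so I relied on close-up views and force for the final approach.

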